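# Prime the bench grease pump

### The arm

A 7-joint arm with a two-finger parallel gripper is mounted at the origin on the work surface. World frame = base frame: x ahead of the robot, y to its left, z up, the work surface at z = 0. Lengths are in m, angles in degrees, forces in N, time in s.
With the tool pointing down it reaches from about 0.425 to 0.825 m from the base axis. Payload 3.6 kg.
Tool frame: the origin (TCP) lies on the mounting face of the last link; the fingertips stand 186 mm ahead of it and the grasp point (between the pads) lies 167 mm ahead of it; z points along the fingers, y is the direction in which the jaws open and shut (so a half turn about z gives the same grasp; the last joint's range is limited). The gripper opens to 93 mm and grips with 3 to 60 N. Pads are 15 mm wide; open, the fingers measure 128 mm over their backs; the gripper's body (75 mm by 188 mm) begins 65 mm behind the grasp point.
Start: joints at [-77.149, 35.231, -0.722, 81.555, 0.464, 63.22, -2.315], TCP at [0.161, 0.63, 0.405] pointing down, gripper open.
Joint ranges: [-178.69, 178.69], [-17.37, 117.87], [-77.05, 75.6], [15.02, 138.74], [-78.02, 258.01], [0.78, 113.62], [-162.83, 162.83]. Speed limits (degrees/s): [159.86, 159.86, 180, 180, 180, 180, 180].

### API

Orientations are given as [roll, pitch, yaw] about the fixed x, y, z axes, in that order (R = Rz(yaw) Ry(pitch) Rx(roll)).
In Python, from cell import env gives the robot as it stands. The module is installed in compiled form; this text tells all that it offers.
- The arm moves only by the shell command python3 -m jog 'ROWS' [FORCE]. ROWS is JSON, a list of rows, each an object of numbers: "hand": the opening, from 0 (shut) to 1 (fully open); "dx", "dy", "dz": the shift along the tool's x, y, z in mm; "rx", "ry", "rz": the turn, a rotation vector about the tool's x, y, z in degrees. In form: [{"hand": .., "dx": .., "dy": .., "dz": .., "rx": .., "ry": .., "rz": ..}, ...]. A call has 1 to 5 rows; each row is the pose to reach, as a shift and turn from the pose commanded when the call began, along the tool's axes at that moment; what a row does not reach only later rows make up. A row lasts 1/10 s, in which the tool goes at most 50 mm and 8.59 degrees, less where a joint would pass 70% of its speed; a pose out of reach is approached as far as the arm can. A call with a gripper value outside its range is refused whole. The fingers move at their own pace and stop on an object; FORCE is the grip in N (left out, the last holds). Time passes only in rows, so rows that repeat a pose let the fingers close. It gives the time, the measured TCP pose, the force and the opening at its end, in the units of the state.
- env.observe(): the state, without advancing time (a new reading comes with each control period).
- env.grab_frame(name): name is "scene" or "top"; returns a dict with "image" (420x560x3 uint8, red, green, blue), "K" (3x3 intrinsics, pixels), "rvec" (rotation vector, rad) and "tvec" (3), from world to camera coordinates, as OpenCV has them. Camera axes: x right, y down, z forward; pixel columns grow to the right and rows downward; lengths in m; the calibration is good to about 2 mm. A picture is of the moment at which its call begins. There is no depth.
- env.hand_in(): hands the job in, once; it reports no verdict.
The state is a dict: "time": time; "q": joint angles; "joint_velocities": joint speeds; "tau": joint torques, N m; "tcp_pos": TCP position; "tcp_rot": TCP orientation; "contact_force": force on the tool from outside, world axes, zero at the start; "torque": the same for the moment, N m; "grip_width": opening from 0.0 (shut) to 1.0 (fully open).
Only numpy, scipy, OpenCV 4.12 (cv2) and the standard library are available. Lean on these libraries where they do the work, as an engineer would, in place of code of your own. Each camera call takes 0.05 s, during which the arm holds its last target. There are 200 camera calls.

### The job

Prime the bench grease pump: push its spring plunger right down and let it come right up again, over and over, until the indicator pin beside it pops fully out, then leave the plunger released. Work the plunger only by pushing on it; do not touch the pin, do not press the plunger of the round dispenser, and leave the loose things on the bench where they are.

Things in the scene. Friction and masses are not known exactly. Their poses are not given: they have to be found in the camera images.
- pump: Bench grease pump screwed to the bench: grey block 60 mm (x) by 140 mm (y) by 80 mm high on a dark base plate 125 x 170 mm, with a lying aluminium cartridge 46 mm thick on its +x side (top at 59 mm) and a bent outlet pipe at its -y end (100 mm from the origin). Origin: on the bench under the centre of the grey block; its y axis runs along the block, z up. The plunger stands on the block at y = +45 mm, the indicator pin at y = -45 mm (90 mm apart).
- plunger_top (a point): Centre of the flat top of the pump's plunger cap: a black round cap 38 mm across and 12 mm thick on a steel rod; 125 mm above the bench when released. It moves with the plunger.
- plunger (a joint): How far the pump's plunger is pushed straight down, m: 0 released, 0.014 at its stop. A spring raises it by itself; pushing it takes about 5 N at first and about 10 N near the stop. Ratchet: each stroke of at least 12 mm lifts the pin by about 10 mm (the first one 2 to 14 mm), after the plunger has come up again to within 2 mm of the top; short strokes may lift nothing. 3 to 5 full strokes are needed; pumping on after the pin has popped out does nothing.
- indicator_pin (a joint): How far the indicator pin stands out, m: 0 in (its tip 6 mm above its brass collar), 0.054 fully out (tip 60 mm above the collar). It starts between 0 and 0.018, stays where each stroke leaves it (settling back up to 3 mm as the plunger rises), and on the last stroke, past about 0.042, a detent snaps it out to 0.054.
- pin_head: The indicator pin: a plain upright steel pin 10 mm thick with a 12 mm head, in a brass collar (26 mm across, its top 86 mm above the bench) on the pump block. Origin: the centre of the pin's tip, 92 mm above the bench when in, 146 mm when fully out. Not to be touched.
- dispenser: Round grey plastic dispenser fixed to the bench, 84 mm across, narrowing to a neck at 92 mm height. It has a plunger like the pump's, but no indicator pin. Origin: on the bench under its axis. To be left alone.
- dispenser_plunger (a joint): How far the dispenser's plunger is pushed down, m (0 released, 0.014 down). Its black cap is 38 mm across, on the dispenser's axis, its top 125 mm above the bench. Not to be pressed.
- bearing: Loose steel bearing ring, 42 mm across, 12 mm high, lying in front of the pump. Origin: centre of its underside.
- small_jar: Loose jar, 38 mm across, 50 mm high, in front of the pump. Origin: centre of its underside.
- screwdriver: Loose yellow-handled screwdriver, 140 mm long, lying in front of the dispenser.
- parts_tray: Loose clear tray, 70 x 110 x 22 mm, at the far edge of the mat. Origin: centre of its underside.
- oil_bottle: Loose white bottle, 40 mm across, 95 mm high, at the left of the mat. Origin: centre of its underside.
- wrench: Loose steel wrench, 150 mm long, lying at the right of the mat.
- screw_cup: Loose aluminium bowl, 60 mm across, 35 mm high, at the left of the mat. Origin: centre of its underside.

How it is judged (in metres and radians):
On the way, in this order (a step that is already met when the one before it is completed fails the run):
1. the pump's plunger is pushed down (over 8 mm) (value of joint plunger above 0.008 m), for 0.05 s.
2. it is let up again (within 3 mm of the top) (value of joint plunger below 0.003 m), for 0.05 s.
3. it is pushed down again (value of joint plunger above 0.008 m), for 0.05 s.
4. it is let up again (value of joint plunger below 0.003 m), for 0.05 s.
5. the indicator pin has popped fully out (over 51 mm) (value of joint indicator_pin above 0.051 m), for 0.2 s.
At the end, for the whole second after the job is handed in: The pin stands fully out (over 51 of 54 mm), the pump's plunger is released (within 3 mm of the top), and so is the dispenser's (value of joint indicator_pin above 0.051 m and value of joint each of plunger, dispenser_plunger below 0.003 m); the robot touches nothing.
It fails at once if the robot touches the indicator pin (over 0.5 N) (contact force between any of the fingers, the arm and pin_head above 0.5 N).
It fails at once if the dispenser's plunger is pressed (over 4 mm) (value of joint dispenser_plunger above 0.004 m).
It fails at once if a loose thing is lifted, carried or pushed more than 20 mm from its place (distance of any of bearing, small_jar, screwdriver, parts_tray, oil_bottle, wrench, screw_cup from where it was at the start of the episode above 0.02 m).
It also fails if it takes over 48 s, if anything falls off the work surface, if the arm or the gripper's body presses on something with over 40 N, if the wrist force passes 120 N, or if a joint passes its speed limit or range.

## Working session

There is one attempt and no reset: what is moved stays moved. The work goes in short steps, Python scripts to look and compute and a shell command to move; the robot and the scene stay as the last step left them, time stands still between calls to the robot, and variables do not carry over. Pictures are saved under pics/ and viewed, about 8 in all and at most 12, crops included, and the job is handed in when it is done.

```bash
mkdir -p pics; cat > h.py <<'E'
import cv2,numpy as np
from cell import env
def grab(n,f):
    d=env.grab_frame(n); cv2.imwrite('pics/'+f,cv2.cvtColor(d['image'],cv2.COLOR_RGB2BGR)); np.savez('pics/'+n+'.npz',**{k:np.array(d[k]) for k in('K','rvec','tvec')}); return d
def cal(n): return np.load('pics/'+n+'.npz')
def ray(n,uv,z):
    c=cal(n);R=cv2.Rodrigues(c['rvec'].ravel())[0];C=-R.T@c['tvec'].ravel()
    d=R.T@np.linalg.inv(c['K'])@[uv[0],uv[1],1]
    return (C+d*(z-C[2])/d[2]).round(4)
def proj(n,p):
    c=cal(n);return cv2.projectPoints(np.array([p],float),c['rvec'],c['tvec'],c['K'],None)[0].ravel().round(1)
E
python3 - <<'E'
from h import *
for n in('scene','top'):
    grab(n,n+'1.png')
print(env.observe())
E
```

```text
{'time': 0.1, 'q': array([-77.14886941,  35.2839983 ,  -0.722127  ,  81.62827249,
         0.46346872,  63.21924777,  -2.31341329]), 'joint_velocities': array([-0.06697584, -0.0112307 ,  0.04966603, -0.17889283, -0.04112876,
        0.12178885,  0.05929441]), 'tau': array([ 1.06110539e-03, -4.60041153e+01,  2.09938232e-01, -1.66245496e+01,
       -6.11840235e-02,  1.69153843e-02,  1.01361895e-04]), 'tcp_pos': array([0.16123475, 0.6294118 , 0.40371566]), 'tcp_rot': array([-1.79871348e+02,  1.36469197e-03,  1.65634704e+02]), 'contact_force': array([0.41788763, 0.45922923, 0.33236885]), 'torque': array([ 0.00205181, -0.01773767, -0.01065722]), 'grip_width': 1.0013708559719952}
```

View pics/scene1.png

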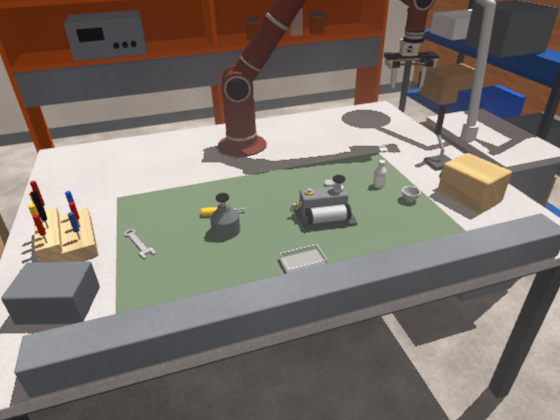

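View pics/top1.png

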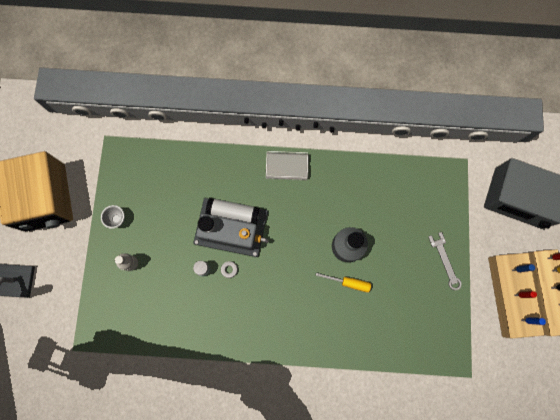

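The top view shows the pump at about (230,226), its black plunger cap at about (207,223) and the brass collar at about (244,233). The dispenser cap is near (356,240). I'll take a zoomed crop to refine these.

```bash
python3 - <<'E'
from h import *
a=cv2.imread('pics/top1.png')[190:290,185:285]; b=cv2.imread('pics/scene1.png')[165:240,280:380]
cv2.imwrite('pics/crop1.png',np.hstack([cv2.resize(a,(400,400),interpolation=2),cv2.resize(b,(400,300),interpolation=2).copy() if 0 else cv2.copyMakeBorder(cv2.resize(b,(400,300),interpolation=2),0,100,0,0,0)]))
for n,uv,z in[('top',(207,223),.125),('scene',(339,180),.125),('top',(244,233),.09),('top',(356,240),.125),('top',(201,268),.05),('top',(230,270),.012)]: print(n,uv,ray(n,uv,z))
for n in('top','scene'):
    c=cal(n);R=cv2.Rodrigues(c['rvec'].ravel())[0];print(n,(-R.T@c['tvec'].ravel()).round(3))
E
```

```text
top (207, 223) [0.5589 0.171  0.125 ]
scene (339, 180) [0.5783 0.1661 0.125 ]
top (244, 233) [0.5464 0.0859 0.09  ]
top (356, 240) [ 0.542  -0.1762  0.125 ]
top (201, 268) [0.4594 0.1868 0.05  ]
top (230, 270) [0.4618 0.1195 0.012 ]
top [0.382 0.004 1.183]
scene [ 1.549 -0.31   0.773]
```

View pics/crop1.png

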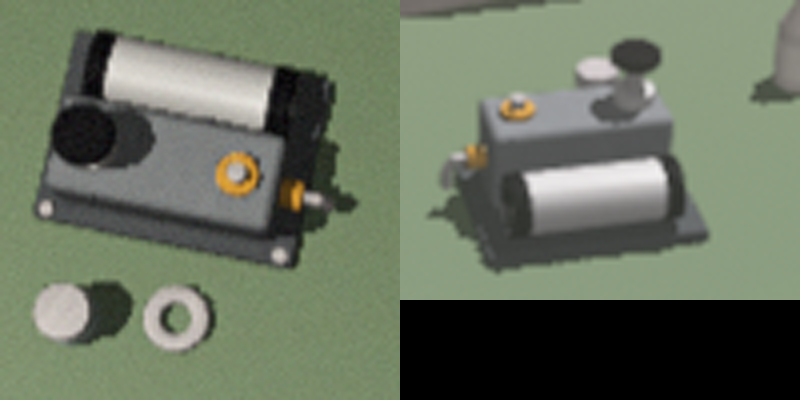

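The crop shows the cap at crop (84,136), which is top (206,224), and the collar at top (244.5,233.2). In the scene view the cap is at (339,178.5) and the collar at (309.5,192).

```bash
python3 - <<'E'
from h import *
def tri(a,b):
    P=[]
    for n in('top','scene'):
        c=cal(n);P.append(c['K']@np.c_[cv2.Rodrigues(c['rvec'].ravel())[0],c['tvec'].ravel()])
    X=cv2.triangulatePoints(P[0],P[1],np.array(a,float),np.array(b,float)).ravel();return (X[:3]/X[3]).round(4)
cap=ray('top',(206.2,223.8),.125);col=ray('top',(244.5,233.2),.09)
print(cap,ray('scene',(339,178.5),.125),tri((206.2,223.8),(339,178.5)));print(col,ray('scene',(309.5,192),.088))
print(np.linalg.norm((cap-col)[:2]),np.degrees(np.arctan2(*(cap-col)[[1,0]])))
o=env.observe();from scipy.spatial.transform import Rotation as Q
R=Q.from_euler('xyz',o['tcp_rot'],degrees=True)
m=(cap+col)/2; print(R.as_matrix().round(3))
print('tool shift mm to cap at z .36', 1000*R.inv().apply(np.r_[cap[:2],.36]-o['tcp_pos']))
E
```

```text
[0.5569 0.1727 0.125 ] [0.5704 0.1696 0.125 ] [0.5584 0.1746 0.1171]
[0.546  0.0847 0.09  ] [0.557  0.0822 0.088 ]
0.0886724872776218 82.93909975751536
[[-0.969  0.248 -0.001]
 [ 0.248  0.969 -0.002]
 [-0.    -0.002 -1.   ]]
tool shift mm to cap at z .36 [-496.60483258 -344.16722008   44.5003915 ]
```

The two cameras agree to about 3 mm in y and 12 mm in x. The top view looks almost straight down and gives 88.7 mm against the 90 mm stated spacing, so I trust it. I'll move above the cap with the hand shut and check from there.

```bash
python3 -m jog '[{"hand":0,"dx":-35,"dy":-24},{"hand":0,"dx":-75,"dy":-52},{"hand":0,"dx":-115,"dy":-80},{"hand":0,"dx":-155,"dy":-108},{"hand":0,"dx":-195,"dy":-135}]' 20
python3 -m jog '[{"hand":0,"dx":-40,"dy":-28},{"hand":0,"dx":-80,"dy":-55},{"hand":0,"dx":-120,"dy":-83},{"hand":0,"dx":-160,"dy":-111},{"hand":0,"dx":-200,"dy":-139}]'
python3 -m jog '[{"hand":0,"dx":-35,"dy":-24},{"hand":0,"dx":-70,"dy":-48},{"hand":0,"dx":-95,"dy":-65},{"hand":0,"dx":-102,"dy":-70},{"hand":0,"dx":-102,"dy":-70}]'
```

```text
$[0]: bad value
$[0]: bad value
$[0]: bad value
```

The rows seem to need every key, so I'll write them in full.

```bash
python3 -m jog '[{"hand":0,"dx":-35,"dy":-24,"dz":0,"rx":0,"ry":0,"rz":0},{"hand":0,"dx":-75,"dy":-52,"dz":0,"rx":0,"ry":0,"rz":0},{"hand":0,"dx":-115,"dy":-80,"dz":0,"rx":0,"ry":0,"rz":0},{"hand":0,"dx":-155,"dy":-108,"dz":0,"rx":0,"ry":0,"rz":0},{"hand":0,"dx":-195,"dy":-135,"dz":0,"rx":0,"ry":0,"rz":0}]' 20
```

```text
time: 0.6
tcp_pos: [0.3176, 0.4487, 0.4044]
tcp_rot: [-179.9, -0.0, 165.6]
contact_force: [0.9, 0.3, -0.6]
grip_width: 0.621
```

```bash
python3 -m jog '[{"hand":0,"dx":-40,"dy":-28,"dz":0,"rx":0,"ry":0,"rz":0},{"hand":0,"dx":-80,"dy":-55,"dz":0,"rx":0,"ry":0,"rz":0},{"hand":0,"dx":-120,"dy":-83,"dz":0,"rx":0,"ry":0,"rz":0},{"hand":0,"dx":-160,"dy":-111,"dz":0,"rx":0,"ry":0,"rz":0},{"hand":0,"dx":-200,"dy":-139,"dz":0,"rx":0,"ry":0,"rz":0}]'
python3 -m jog '[{"hand":0,"dx":-35,"dy":-24,"dz":15,"rx":0,"ry":0,"rz":0},{"hand":0,"dx":-70,"dy":-48,"dz":30,"rx":0,"ry":0,"rz":0},{"hand":0,"dx":-95,"dy":-65,"dz":45,"rx":0,"ry":0,"rz":0},{"hand":0,"dx":-102,"dy":-70,"dz":50,"rx":0,"ry":0,"rz":0},{"hand":0,"dx":-102,"dy":-70,"dz":50,"rx":0,"ry":0,"rz":0}]'
python3 - <<'E'
from h import *
grab('scene','scene2.png');grab('top','top2.png')
o=env.observe();print(o['time'],o['tcp_pos'],o['grip_width'],o['contact_force'])
t=o['tcp_pos']-[0,0,.186];print(proj('scene',t),proj('top',t),proj('scene',[.557,.1727,.125]))
a=cv2.imread('pics/top2.png')[170:270,155:255]; b=cv2.imread('pics/scene2.png')[130:230,280:380]
cv2.imwrite('pics/crop2.png',np.hstack([cv2.resize(x,(400,400),interpolation=2) for x in(a,b)]))
E
```

```text
time: 1.1
tcp_pos: [0.4768, 0.2645, 0.4045]
tcp_rot: [-180.0, -0.0, 165.6]
contact_force: [0.7, 0.6, 0.3]
grip_width: 0.187
time: 1.6
tcp_pos: [0.5576, 0.1719, 0.3535]
tcp_rot: [-179.9, -0.1, 165.5]
contact_force: [0.2, 1.3, -0.5]
grip_width: 0.003
1.7 [0.55652498 0.17493188 0.35496202] 0.0047102594179120345 [0.50476604 0.09774024 0.63959798]
[339.6 163. ] [202.4 220.5] [338.1 176.1]
```

View pics/crop2.png

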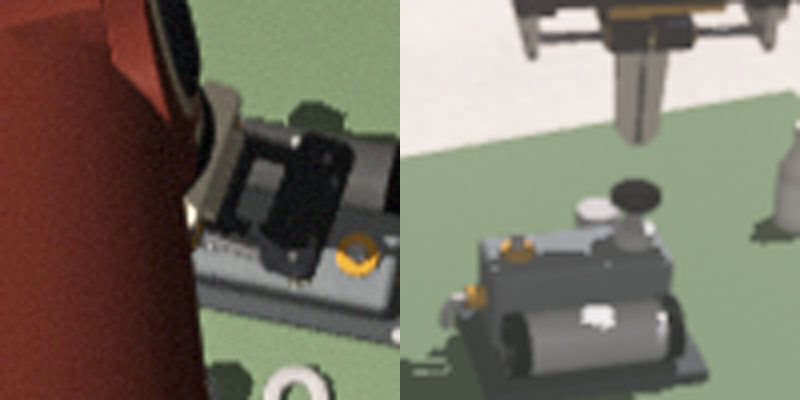

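In the scene crop the fingertips are at (339.5,165) against a projected 163, and the cap is at 178.5 against a projected 176.1. Both show the same 2 px camera bias, so the tips really are over the cap, at (0.557, 0.173). I'll make the first stroke now: contact at about dz 44, stop at about dz 58.

```bash
python3 -m jog '[{"hand":0,"dx":0,"dy":0,"dz":20,"rx":0,"ry":0,"rz":0},{"hand":0,"dx":0,"dy":0,"dz":36,"rx":0,"ry":0,"rz":0},{"hand":0,"dx":0,"dy":0,"dz":42,"rx":0,"ry":0,"rz":0},{"hand":0,"dx":0,"dy":0,"dz":42,"rx":0,"ry":0,"rz":0},{"hand":0,"dx":0,"dy":0,"dz":42,"rx":0,"ry":0,"rz":0}]'
python3 -m jog '[{"hand":0,"dx":0,"dy":0,"dz":8,"rx":0,"ry":0,"rz":0},{"hand":0,"dx":0,"dy":0,"dz":14,"rx":0,"ry":0,"rz":0},{"hand":0,"dx":0,"dy":0,"dz":17,"rx":0,"ry":0,"rz":0},{"hand":0,"dx":0,"dy":0,"dz":17,"rx":0,"ry":0,"rz":0},{"hand":0,"dx":0,"dy":0,"dz":17,"rx":0,"ry":0,"rz":0}]'
```

```text
time: 2.2
tcp_pos: [0.5573, 0.1742, 0.3137]
tcp_rot: [179.9, 0.1, 165.7]
contact_force: [-0.1, 0.4, 0.5]
grip_width: 0.005
time: 2.7
tcp_pos: [0.558, 0.1739, 0.2981]
tcp_rot: [179.8, 0.2, 165.7]
contact_force: [-1.5, 0.4, 8.7]
grip_width: 0.002
```

At 8.7 N it is nearly at the stop, so I'll press a little deeper to find it.

```bash
python3 -m jog '[{"hand":0,"dx":0,"dy":0,"dz":2,"rx":0,"ry":0,"rz":0},{"hand":0,"dx":0,"dy":0,"dz":3,"rx":0,"ry":0,"rz":0},{"hand":0,"dx":0,"dy":0,"dz":3,"rx":0,"ry":0,"rz":0}]'
```

```text
time: 3.0
tcp_pos: [0.5579, 0.1738, 0.2974]
tcp_rot: [179.8, 0.2, 165.6]
contact_force: [-4.7, -0.9, 19.3]
grip_width: 0.008
```

It has hit the stop at 19 N with z = 0.2974, which is the full 14 mm. I'll release it well clear and then repeat the stroke.

```bash
python3 -m jog '[{"hand":0,"dx":0,"dy":0,"dz":-10,"rx":0,"ry":0,"rz":0},{"hand":0,"dx":0,"dy":0,"dz":-22,"rx":0,"ry":0,"rz":0},{"hand":0,"dx":0,"dy":0,"dz":-24,"rx":0,"ry":0,"rz":0},{"hand":0,"dx":0,"dy":0,"dz":-24,"rx":0,"ry":0,"rz":0},{"hand":0,"dx":0,"dy":0,"dz":-24,"rx":0,"ry":0,"rz":0}]'
python3 - <<'E'
from h import *
grab('scene','s3.png')
E
python3 -m jog '[{"hand":0,"dx":0,"dy":0,"dz":10,"rx":0,"ry":0,"rz":0},{"hand":0,"dx":0,"dy":0,"dz":18,"rx":0,"ry":0,"rz":0},{"hand":0,"dx":0,"dy":0,"dz":24,"rx":0,"ry":0,"rz":0},{"hand":0,"dx":0,"dy":0,"dz":24,"rx":0,"ry":0,"rz":0},{"hand":0,"dx":0,"dy":0,"dz":24,"rx":0,"ry":0,"rz":0}]'
python3 -m jog '[{"hand":0,"dx":0,"dy":0,"dz":-10,"rx":0,"ry":0,"rz":0},{"hand":0,"dx":0,"dy":0,"dz":-22,"rx":0,"ry":0,"rz":0},{"hand":0,"dx":0,"dy":0,"dz":-24,"rx":0,"ry":0,"rz":0},{"hand":0,"dx":0,"dy":0,"dz":-24,"rx":0,"ry":0,"rz":0},{"hand":0,"dx":0,"dy":0,"dz":-24,"rx":0,"ry":0,"rz":0}]'
python3 - <<'E'
from h import *
grab('scene','s4.png')
im=[cv2.resize(cv2.imread('pics/'+f)[130:230,280:380],(400,400),interpolation=2) for f in('s3.png','s4.png')]
cv2.imwrite('pics/crop4.png',np.hstack(im))
E
```

```text
time: 3.5
tcp_pos: [0.5571, 0.1728, 0.3159]
tcp_rot: [-179.9, -0.1, 165.6]
contact_force: [-0.7, 0.6, -0.5]
grip_width: 0.006
time: 4.05
tcp_pos: [0.5577, 0.173, 0.2973]
tcp_rot: [179.9, 0.1, 165.6]
contact_force: [-7.1, -2.0, 29.8]
grip_width: 0.007
time: 4.55
tcp_pos: [0.557, 0.173, 0.3154]
tcp_rot: [-179.9, -0.1, 165.6]
contact_force: [-0.0, -0.1, 0.6]
grip_width: 0.002
```

View pics/crop4.png

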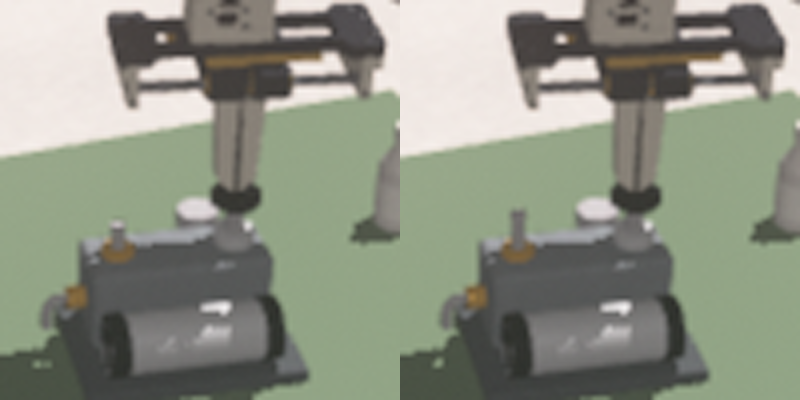

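The pin tip rises between strokes, from crop row 224 to row 212, so the ratchet is working. The gripper bracket stays about 39 mm above even a fully extended pin. I'll pump on a little more gently.

```bash
python3 -m jog '[{"hand":0,"dx":0,"dy":0,"dz":10,"rx":0,"ry":0,"rz":0},{"hand":0,"dx":0,"dy":0,"dz":18,"rx":0,"ry":0,"rz":0},{"hand":0,"dx":0,"dy":0,"dz":23,"rx":0,"ry":0,"rz":0},{"hand":0,"dx":0,"dy":0,"dz":23,"rx":0,"ry":0,"rz":0},{"hand":0,"dx":0,"dy":0,"dz":23,"rx":0,"ry":0,"rz":0}]'
python3 -m jog '[{"hand":0,"dx":0,"dy":0,"dz":-10,"rx":0,"ry":0,"rz":0},{"hand":0,"dx":0,"dy":0,"dz":-22,"rx":0,"ry":0,"rz":0},{"hand":0,"dx":0,"dy":0,"dz":-24,"rx":0,"ry":0,"rz":0},{"hand":0,"dx":0,"dy":0,"dz":-24,"rx":0,"ry":0,"rz":0},{"hand":0,"dx":0,"dy":0,"dz":-24,"rx":0,"ry":0,"rz":0}]'
python3 - <<'E'
from h import *
grab('scene','s5.png')
E
python3 -m jog '[{"hand":0,"dx":0,"dy":0,"dz":10,"rx":0,"ry":0,"rz":0},{"hand":0,"dx":0,"dy":0,"dz":18,"rx":0,"ry":0,"rz":0},{"hand":0,"dx":0,"dy":0,"dz":24,"rx":0,"ry":0,"rz":0},{"hand":0,"dx":0,"dy":0,"dz":24,"rx":0,"ry":0,"rz":0},{"hand":0,"dx":0,"dy":0,"dz":24,"rx":0,"ry":0,"rz":0}]'
python3 -m jog '[{"hand":0,"dx":0,"dy":0,"dz":-10,"rx":0,"ry":0,"rz":0},{"hand":0,"dx":0,"dy":0,"dz":-22,"rx":0,"ry":0,"rz":0},{"hand":0,"dx":0,"dy":0,"dz":-24,"rx":0,"ry":0,"rz":0},{"hand":0,"dx":0,"dy":0,"dz":-24,"rx":0,"ry":0,"rz":0},{"hand":0,"dx":0,"dy":0,"dz":-24,"rx":0,"ry":0,"rz":0}]'
python3 - <<'E'
from h import *
grab('scene','s6.png')
im=[cv2.resize(cv2.imread('pics/'+f)[130:230,280:380],(400,400),interpolation=2) for f in('s5.png','s6.png')]
cv2.imwrite('pics/crop6.png',np.hstack(im))
for h in(.092,.146):
    print(proj('scene',[.546,.0847,h])+[0,2])
E
```

```text
time: 5.1
tcp_pos: [0.5576, 0.1731, 0.2973]
tcp_rot: [179.9, 0.1, 165.6]
contact_force: [-6.8, -2.2, 24.1]
grip_width: 0.007
time: 5.6
tcp_pos: [0.557, 0.173, 0.3165]
tcp_rot: [-179.9, -0.1, 165.6]
contact_force: [-0.4, 0.8, -0.1]
grip_width: 0.001
time: 6.15
tcp_pos: [0.5577, 0.1731, 0.2973]
tcp_rot: [179.9, 0.1, 165.6]
contact_force: [-4.9, -1.9, 23.4]
grip_width: 0.004
time: 6.65
tcp_pos: [0.557, 0.1729, 0.3165]
tcp_rot: [-179.9, -0.1, 165.6]
contact_force: [0.5, -0.4, -0.1]
grip_width: 0.002
[309.  190.9]
[309.3 175.3]
```

View pics/crop6.png

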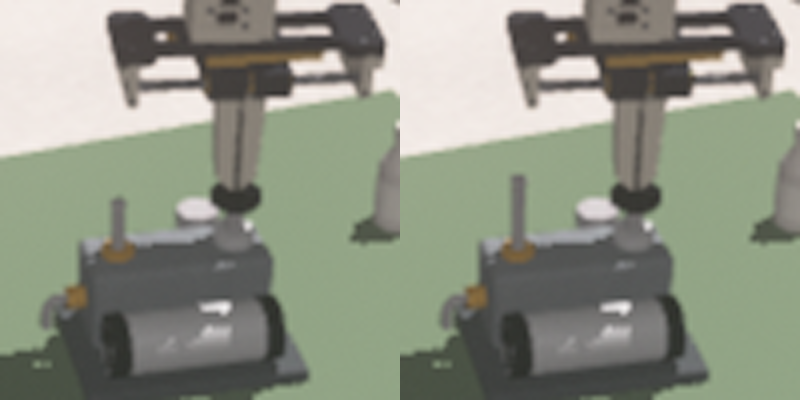

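The pin tip jumped from crop row 199 to about row 176, which is image row 174. Fully out predicts row 175.3, and an ordinary 10 mm stroke moves it only about 12 crop rows, so it has popped. I'll retreat upward and check.

```bash
python3 -m jog '[{"hand":0,"dx":0,"dy":0,"dz":-20,"rx":0,"ry":0,"rz":0},{"hand":0,"dx":0,"dy":0,"dz":-45,"rx":0,"ry":0,"rz":0},{"hand":0,"dx":0,"dy":0,"dz":-60,"rx":0,"ry":0,"rz":0},{"hand":0,"dx":0,"dy":0,"dz":-60,"rx":0,"ry":0,"rz":0},{"hand":0,"dx":0,"dy":0,"dz":-60,"rx":0,"ry":0,"rz":0}]'
python3 - <<'E'
from h import *
grab('scene','s7.png')
im=[cv2.resize(cv2.imread('pics/'+f)[130:230,280:380],(400,400),interpolation=2) for f in('scene2.png','s7.png')]
cv2.imwrite('pics/crop7.png',np.hstack(im))
d=cv2.absdiff(cv2.imread('pics/scene1.png'),cv2.imread('pics/s7.png')).max(2)
E
```

```text
time: 7.2
tcp_pos: [0.5571, 0.173, 0.3767]
tcp_rot: [-179.9, -0.1, 165.6]
contact_force: [-0.9, 0.5, -0.9]
grip_width: 0.005
```

View pics/crop7.png

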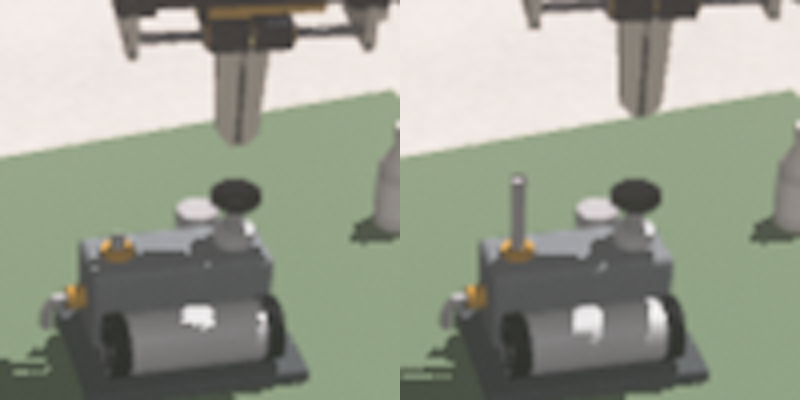

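The plunger cap is back at its starting height, crop row 195 in both frames. The pin tip is at crop row 178, unchanged, and the jar and bottle have not moved. The gripper is clear, so I'm handing in.

```bash
python3 -c "from cell import env; env.hand_in()"
```

```text
the job is handed in; nothing more can be done
```

I primed the pump with four full plunger strokes, each pushed to the stop at 19–30 N and let fully up again. I then raised the gripper about 65 mm clear and handed in at about 7.3 s; no verdict is reported.

- **Pin:** it rose stroke by stroke and jumped about twice the usual step on the fourth. Its tip ended within about 1 px of where a fully extended pin should appear.
- **Plunger and contact:** the plunger cap is back at its starting height, and the contact force is about zero.
- **Loose things:** the jar and bottle look unmoved in the last close-up. I did not recheck the other loose things or the dispenser, but the arm stayed well above them.
- **Disagreement:** the scene camera put the plunger cap about 12 mm off in x from the top camera. The gripper tips showed the same 2 px offset in the scene camera, so I used the top camera's position.

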